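# Weigh the wide canister on the sprung hook

### The job

Weigh the wider of the two metal canisters: take it by its grip, bring its bail over the tip of the spring scale's hook, and ease it down very slowly until the spring alone carries it. Let go without letting it drop or spring up, and leave it hanging still and free on the hook; do not force the scale or disturb the other things on the table.

Things in the scene. Friction and masses are not known exactly. Their poses are not given: they have to be found in the camera images.
- wide_canister: Aluminium canister, a cylinder 60 mm in diameter, 50 mm high, upright on the table; total height 149 mm with bail and grip. Contents unknown: total mass 0.2 to 0.68 kg, differing from run to run. Origin: centre of its underside, z up. A steel bail of 6 mm round bar stands on top in the canister's y-z plane.
- wide_canister_bail (a point): Underside of the bail's roof-shaped bar at its apex, on the canister's axis, 99 mm above its underside; axes as the canister's. Bail uprights at y = +-24 mm; the bar falls 12 mm from apex to uprights. The opening below is 42 mm wide (y), 49 mm high in the middle, and the hook goes through it along the canister's x axis, from either side.
- wide_canister_grip (a point): Centre of the wide canister's black grip block, 33 mm above the bail point and 132 mm above the canister's underside; axes as the canister's. Block 24 mm (x) by 12 mm (y) by 34 mm (z), on an 8 mm stem over the bail's apex: pinch it along y from above.
- narrow_canister: The other canister, to be left alone: 40 mm in diameter, 35 mm high, with the same kind of bail (33 mm wide) and grip block, total height 134 mm. Origin: centre of its underside.
- scale: Spring scale, fixed to the table. Origin: centre of the underside of its base plate (150 x 140 x 12 mm); z up. Its -x axis points the way the hook points, roughly to the robot. A grey column 36 x 46 mm, centred at x = +20 mm, rises to z = 292 mm; the hook slides up and down along its front.
- hook_seat (a point): Seat of the hook: top of its 8 mm round bar at the bottom of a V, 130 mm ahead (-x) of the scale's origin, 230 mm above the table unloaded; sinks with the hook. Axes as the scale's. The bar lies in the x-z plane: level from the column to 30 mm behind the seat (its top 16 mm above the seat), down to the seat, up to a round tip 31 mm in front of it, tip top 18 mm above the seat.
- hook (a joint): How far the hook has dipped, m: 0 unloaded, growing downward, stop at 0.12. Spring stiffness 65 N/m (15 mm per 0.1 kg), lightly damped: a load let go off its balance height bobs for about 3 s. Delicate: lower at 20 to 40 mm/s; the hook should never move faster than 90 mm/s, which a load let go 8 mm off its balance can already reach.
- jar_red: Bystander: small glass jar with a black lid, 52 mm wide, 58 mm high, behind the canisters.
- jar_gold: Bystander: small jar with a gold lid, 42 mm wide, 46 mm high, behind the canisters.
- tape_masking: Bystander: roll of yellow tape lying flat, 76 mm wide, 18 mm high.
- calculator: Bystander: pocket calculator lying flat, 120 x 75 x 15 mm.
- bottle_amber: Bystander: amber bottle with a black cap, 42 mm wide, 102 mm high, to the right of the scale.
Mind the look-alikes: they are no part of the job. What is shaped like the wide_canister but pink is not meant.

How it is judged:
By the outcome, as a careful person would: the job done as asked, in the order asked, and still so for the second after the job is handed in, with the robot touching nothing.
It also fails if it takes over 61 s, if anything falls off the work surface, if the arm or the gripper's body presses on something with over 40 N, if the wrist force passes 120 N, or if a joint passes its speed limit or range.

### The arm

A 6-joint arm with a two-finger parallel gripper is mounted at the origin on a cart in front of the work surface, level with it; the furniture and walls round the work are solid. World frame = base frame: x ahead of the robot, y to its left, z up, the work surface at z = 0. Lengths are in m, angles in rad, forces in N, time in s.
With the tool pointing down it reaches from about 0.35 to 0.775 m from the base axis. Payload 5.5 kg.
Tool frame: the origin (TCP) lies at the very end of the fingers, on their centre line; the grasp point (between the pads) lies 19 mm behind it; z points along the fingers, y is the line along which they close (so a half turn about z gives the same grasp; the last joint's range is limited). The gripper opens to 85 mm and grips with 20 to 120 N. Pads are 22 mm wide; open, the fingers measure 114 mm over their backs; the gripper's body (76 mm by 85 mm) begins 54 mm behind the grasp point. The pads swing forward as they close: fully open they stand 13 mm farther back than shut.
Start: joints at [1.064, 0.313, 0.046, 1.304, 0, 1.431], TCP at [0.206, 0.537, 0.231] pointing down, gripper open.
Joint ranges: [-2.76, 2.76], [-0.86, 1.69], [-1.03, 1.26], [-2.2, 2.34], [-1.47, 1.5], [-3.14, 3.14]. Speed limits (rad/s): [2.57, 2.57, 3.14, 3.14, 3.14, 3.14].

### API

Orientations are given as a unit quaternion [w, x, y, z].
In Python, from workcell import env, cams, ticket, spotter gives the robot as it stands.
- The arm moves only by the tool jog_arm, never from a script. Its argument "increments" is a list that holds one entry, the list of rows, each a list of 7 numbers: the shift along the tool's x, y, z in units of 0.25 m (1.0 is 0.25 m), then the turn, a rotation vector about the tool's x, y, z in units of 180 degrees (1.0 is 180 degrees), then the closure in counts, from 0 (fully open) to 255 (shut). A call has 1 to 20 rows; each row shifts and turns the commanded pose from where the row before left it, along the tool's axes as they then stand; what a row does not reach is not made up. A row lasts 1/10 s, in which the tool goes at most 50 mm and 8.59 degrees, less where a joint would pass 70% of its speed; a pose out of reach is approached as far as the arm can. A call with a number of a shift or a turn outside -1 to 1 is refused whole. A call with a gripper value outside its range is refused whole. The fingers move at their own pace and stop on an object; "force" is the grip in N (left out, the last holds). Time passes only in rows, so rows that do not move let the fingers close. It gives the time, the measured TCP pose, the force, the opening and the grip force at its end, in the units of the state.
- env.get_state(): the state, without advancing time (a new reading comes with each control period).
- cams.read_camera(name): name is "scene" or "top" or "wrist"; returns a dict with "pixels" (480x640x3 uint8, red, green, blue), "fx", "fy", "cx", "cy" (pixels), "xyz" and "attitude" of the camera in the world; the wrist camera has in their place "mount" (4x4, takes a point from camera to tool coordinates, whose origin is the TCP and whose axes are the flange's). Camera axes: x right, y down, z forward; pixel columns grow to the right and rows downward; lengths in m; the calibration is good to about 2 mm. The wrist camera is an equidistant fisheye: a pixel r from the principal point sees the ray r / f radians off the axis. A picture is of the moment at which its call begins: read the wrist's pose just before it. There is no depth.
- ticket.hand_in(): hands the job in; it is judged then, once.
Trained networks look in the newest picture that a camera, given by its name, has taken for a name from the list of things; names that differ only in an ending like _2 or _b are one class to them, and where a whole thing is asked for, a point or a joint stands for the part that bears it (a point fixed in the world has none). Each returns a list of dicts, best first, with "conf" (0 to 1); they miss things now and then, are a little off and sometimes report something else, mostly with a low value. They report only what shows in the picture. A call takes as long as a camera call. They do not tell look-alikes from the thing itself.
- spotter.find_in(target, camera): "uv" ([column, row] in pixels, amid what is visible of it).
- spotter.cut_out(target, camera): "region" (480x640 bool, what is visible of it) and "uv" ([column, row] in pixels, amid what is visible of it).
- spotter.landmark_of(target, camera): "uv" ([column, row] in pixels: a listed point, or the origin of a listed thing).
The state is a dict: "clock": time; "joint_pos": joint angles; "qvel": joint speeds; "tau": joint torques, N m; "tcp_pos": TCP position; "orientation": TCP orientation; "wrist_force": force on the tool from outside, world axes, zero at the start; "ft_torque": the same for the moment, N m; "finger_gap": finger opening in m; "grip_force": force on a finger pad.
Only numpy, scipy, OpenCV 4.12 (cv2) and the standard library are available. Lean on these libraries where they do the work, as an engineer would, in place of code of your own. Each camera call takes 0.05 s, during which the arm holds its last target. There are 200 camera calls.

## Working session

There is one attempt and no reset: what is moved stays moved. The work goes in short steps, Python scripts to look and compute and a tool call to move; the robot and the scene stay as the last step left them, time stands still between calls to the robot, and variables do not carry over. Pictures are saved under pics/ and viewed, at most 12 in all, crops included, and the job is handed in when it is done.

Besides the shell and the picture viewer there is one more tool, called after "Call:" by a JSON object that holds its "name" and its "arguments", one argument or row to a line. jog_arm: Moves the arm, as the interface text tells. Shifts and turns lie within -1 to 1; 1 stands for 0.25 m of shift or 180 degrees of turn. Its arguments: {"type":"object","properties":{"increments":{"type":"array"},"force":{"type":"number"}},"required":["increments"]}

```bash
mkdir -p pics; ls; cat > h.py <<'E'
import numpy as np, cv2
from scipy.spatial.transform import Rotation as R
from workcell import env, cams, ticket, spotter
def rot(a):
    a=np.array(a,float)
    return a if a.shape==(3,3) else R.from_quat(a[[1,2,3,0]]).as_matrix()
def ray(c,uv,st=None):
    u=(uv[0]-c["cx"])/c["fx"]; v=(uv[1]-c["cy"])/c["fy"]
    if "mount" in c:
        r=np.hypot(u,v); s=np.sin(r)/r if r>1e-9 else 1
        d=np.array([u*s,v*s,np.cos(r)]); M=np.array(c["mount"]); Rt=rot(st["orientation"])
        return np.array(st["tcp_pos"])+Rt@M[:3,3], Rt@M[:3,:3]@d
    return np.array(c["xyz"]), rot(c["attitude"])@np.array([u,v,1.])
def atz(o,d,z): return o+d*(z-o[2])/d[2]
def tri(rays):
    A=0;b=0
    for o,d in rays:
        d=d/np.linalg.norm(d);P=np.eye(3)-np.outer(d,d);A=A+P;b=b+P@o
    x=np.linalg.solve(A,b)
    return x,[np.linalg.norm(np.cross(x-o,d/np.linalg.norm(d))) for o,d in rays]
def save(c,n): cv2.imwrite(f"pics/{n}.png",c["pixels"][:,:,::-1])
E
python3 - <<'E'
from h import *
np.set_printoptions(precision=4,suppress=True)
s=env.get_state();print(s)
for n in ("scene","top"):
    c=cams.read_camera(n);save(c,n+"0");print(n,{k:v for k,v in c.items() if k!="pixels"})
    for t in ("wide_canister","wide_canister_bail","wide_canister_grip","narrow_canister","scale","hook_seat"):
        print(t,[(np.round(d["uv"],1),round(d["conf"],2)) for d in spotter.landmark_of(t,n)])
E
```

```text
pics
{'clock': 0.0, 'joint_pos': array([ 1.0644,  0.314 ,  0.045 ,  1.3036, -0.    ,  1.4312]), 'qvel': array([-0.0005, -0.0008, -0.0014,  0.0012, -0.0004,  0.0009]), 'tau': array([ -0.0019, -48.0625,  29.8535,   0.0194,  -0.0003,   0.    ]), 'tcp_pos': array([0.206 , 0.5363, 0.2304]), 'orientation': array([-0.0003,  0.1824,  0.9832, -0.0009]), 'wrist_force': array([ 0.0623, -0.5604, -0.1763]), 'ft_torque': array([0.0268, 0.0245, 0.032 ]), 'grip_force': 0.0, 'finger_gap': 0.08551901365092392}
scene {'fx': 541.5244283311695, 'fy': 541.5244283311695, 'cx': 316.27601908921395, 'cy': 234.26581703701598, 'xyz': array([ 0.0822, -1.1539,  0.6719]), 'attitude': array([-0.5231,  0.8215, -0.1929,  0.1195])}
wide_canister [(array([257. , 274.5]), 0.6), (array([276.8, 292.7]), 0.58)]
wide_canister_bail [(array([255.7, 238.3]), 0.68), (array([277. , 255.4]), 0.67)]
wide_canister_grip [(array([256.5, 226.9]), 0.76), (array([277.8, 246. ]), 0.7)]
narrow_canister [(array([242.8, 247.8]), 0.94)]
scale [(array([331.9, 371.9]), 0.75), (array([399.2, 309.2]), 0.61), (array([290.4, 255.3]), 0.27)]
hook_seat [(array([351.5, 233.8]), 0.96), (array([293.5, 254.1]), 0.52)]
top {'fx': 464.4893510702413, 'fy': 464.4893510702413, 'cx': 317.36614409079044, 'cy': 239.4845360981921, 'xyz': array([ 0.5193, -0.1542,  1.1461]), 'attitude': array([-0.0258,  0.7108, -0.7022,  0.0324])}
wide_canister [(array([296.8, 289.8]), 0.94), (array([249.6, 295.8]), 0.89)]
wide_canister_bail [(array([248. , 296.6]), 0.65), (array([295.4, 293. ]), 0.62)]
wide_canister_grip [(array([246.3, 295.1]), 0.96), (array([292. , 297.1]), 0.85)]
narrow_canister [(array([193.5, 291.3]), 0.88), (array([179.9, 241.9]), 0.62), (array([275.8, 241.2]), 0.23)]
scale [(array([372. , 205.4]), 0.96)]
hook_seat [(array([400.6, 249.6]), 0.56)]
```

```bash
python3 - <<'E'
import cv2
a=cv2.imread("pics/scene0.png");b=cv2.imread("pics/top0.png")
cv2.imwrite("pics/v1.png",cv2.resize(a[150:420,200:560],None,fx=2.2,fy=2.2,interpolation=2))
cv2.imwrite("pics/v2.png",cv2.resize(b[130:370,130:450],None,fx=2.4,fy=2.4,interpolation=2))
E
```

```text
(no output)
```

View pics/v1.png

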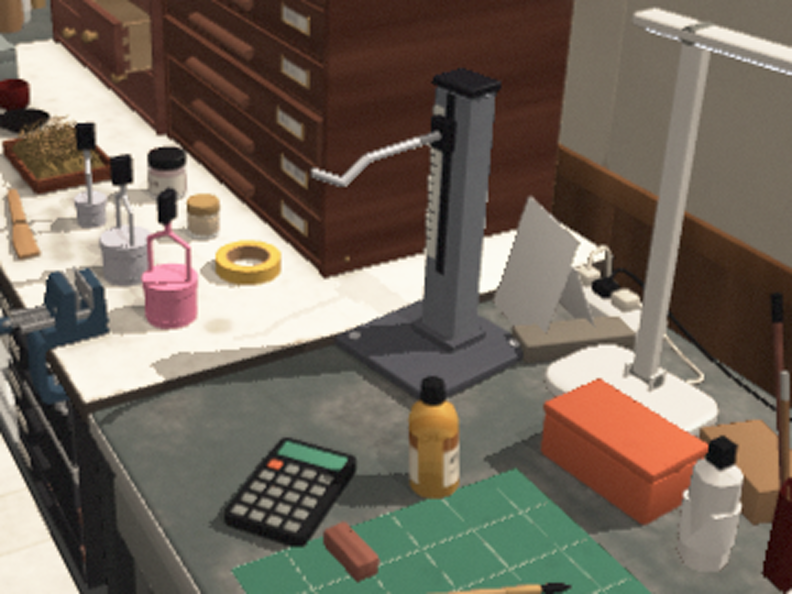

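View pics/v2.png

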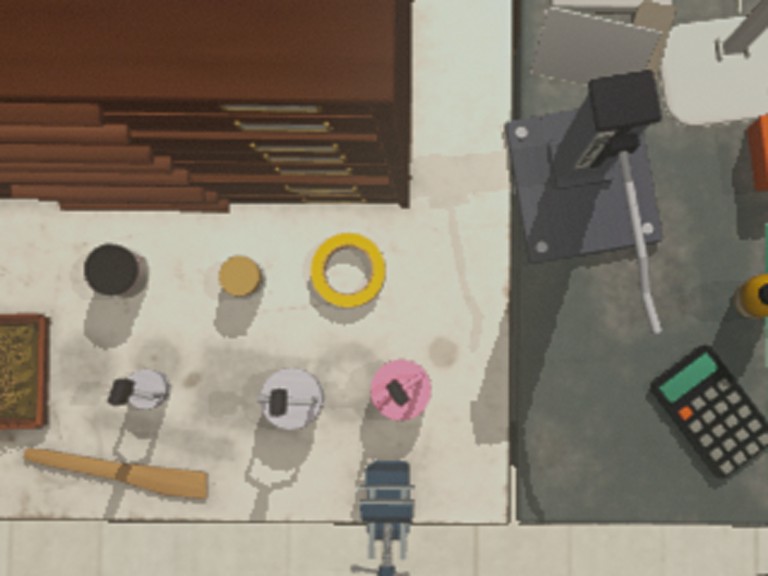

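Candidates: the narrow metal canister at scene (243,248) / top (193,291), the wide metal one at scene (257,274) / top (250,296), and the pink look-alike at scene (277,293) / top (297,290). The middle one fits: it is bare aluminium and wider than the narrow one. Both crops confirm this. The hook tip is at top (403,268) and points toward the robot.

```bash
python3 - <<'E'
from h import *
np.set_printoptions(precision=4,suppress=True)
S=cams.read_camera("scene");T=cams.read_camera("top")
def t(a,b): return tri([ray(S,a),ray(T,b)])
print("base",t((257,274.5),(249.6,295.8)))
print("bail",t((255.7,238.3),(248,296.6)))
print("grip",t((256.5,226.9),(246.3,295.1)))
print("pinkgrip",t((277.8,246),(292,297.1)))
print("narrow",t((242.8,247.8),(193.5,291.3)))
print("seat",t((351.5,233.8),(400.6,249.6)))
print("scale0 top z0",atz(*ray(T,(372,205.4)),0), "scene",atz(*ray(S,(399.2,309.2)),0))
# tip: v1 crop (316,175) /2.2+(200,150) ; v2 crop (656,330)/2.4+(130,130)
print("tip",t((200+316/2.2,150+175/2.2),(130+656/2.4,130+330/2.4)))
print("rear end",t((200+437/2.2,150+136/2.2),(130+626/2.4,130+155/2.4)))
print("knee30",t((200+365/2.2,150+160/2.2),(130+644/2.4,130+262/2.4)))
for n,c in (("scene",S),("top",T)):
  for tg in ("wide_canister_grip","hook"):
    for d in spotter.cut_out(tg,n)[:2]:
      m=d["region"].astype(np.uint8);cs,_=cv2.findContours(m,0,1);k=max(cs,key=cv2.contourArea)
      print(n,tg,d["conf"],d["uv"],m.sum(),cv2.minAreaRect(k))
E
```

```text
base (array([ 0.4753,  0.    , -0.007 ]), [np.float64(0.002264225489918906), np.float64(0.0022642254899189126)])
bail (array([ 0.476 , -0.0101,  0.0995]), [np.float64(0.0003901787498704175), np.float64(0.0003901787498703945)])
grip (array([ 0.4801, -0.0103,  0.1295]), [np.float64(3.764607537993399e-06), np.float64(3.764607538141063e-06)])
pinkgrip (array([ 0.4843, -0.1125,  0.122 ]), [np.float64(0.008396196394460957), np.float64(0.008396196394461103)])
narrow (array([0.4851, 0.1346, 0.007 ]), [np.float64(0.002188116102887403), np.float64(0.0021881161028872633)])
seat (array([ 0.5715, -0.3254,  0.2239]), [np.float64(0.0064025510781398585), np.float64(0.0064025510781397935)])
scale0 top z0 [ 0.7009 -0.2996  0.    ] scene [ 0.7035 -0.3076  0.    ]
tip (array([ 0.5422, -0.331 ,  0.2404]), [np.float64(0.0010094778553284213), np.float64(0.0010094778553285573)])
rear end (array([ 0.6852, -0.3064,  0.2408]), [np.float64(0.0004520744870600658), np.float64(0.0004520744870602572)])
knee30 (array([ 0.5976, -0.3215,  0.2397]), [np.float64(0.0009345776177636537), np.float64(0.0009345776177634494)])
scene wide_canister_grip 0.95 [256.7, 263.6] 616 ((255.5, 265.0), (26.0, 21.0), 90.0)
scene wide_canister_grip 0.63 [277.3, 280.6] 881 ((277.5, 268.0), (62.0, 25.0), 90.0)
scene hook 0.7 [383.6, 215.0] 477 ((374.8883972167969, 219.1895294189453), (18.33310317993164, 69.2389907836914), 71.91655731201172)
top wide_canister_grip 0.8 [252.7, 297.1] 519 ((251.50003051757812, 295.0000305175781), (24.748737335205078, 24.748737335205078), 45.0)
top wide_canister_grip 0.69 [296.3, 293.4] 489 ((297.0, 292.0), (24.0, 24.0), 90.0)
top hook 0.95 [395.6, 222.7] 418 ((393.1656799316406, 227.35879516601562), (83.3601303100586, 13.77614688873291), 82.78573608398438)
```

Call:
{"name": "jog_arm", "arguments": {
  "increments": [
    [[-0.12, -0.109, 0, 0, 0, 0, 0], [-0.12, -0.109, 0, 0, 0, 0, 0], [-0.12, -0.109, 0, 0, 0, 0, 0], [-0.12, -0.109, 0, 0, 0, 0, 0], [-0.12, -0.109, 0, 0, 0, 0, 0], [-0.12, -0.109, 0, 0, 0, 0, 0], [-0.12, -0.109, 0, 0, 0, 0, 0], [-0.12, -0.109, 0, 0, 0, 0, 0], [-0.12, -0.109, 0, 0, 0, 0, 0], [-0.12, -0.109, 0, 0, 0, 0, 0], [-0.12, -0.109, 0, 0, 0, 0, 0], [-0.12, -0.109, 0, 0, 0, 0, 0], [-0.12, -0.109, 0, 0, 0, 0, 0], [-0.12, -0.109, 0, 0, 0, 0, 0], [-0.12, -0.109, 0, 0, 0, 0, 0], [0, 0, 0, 0, 0, -0.039, 0], [0, 0, 0, 0, 0, -0.039, 0], [0, 0, 0, 0, 0, -0.039, 0], [0, 0, 0, 0, 0, 0, 0], [0, 0, 0, 0, 0, 0, 0]]
  ]
}}

```text
clock: 3.0
tcp_pos: [0.4797, -0.0062, 0.2313]
orientation: [0.0, 0.001, 1.0, 0.0]
wrist_force: [-0.6, -0.2, 0.6]
finger_gap: 0.0854
grip_force: 0.0
```

```bash
python3 - <<'E'
from h import *
np.set_printoptions(precision=4,suppress=True)
s=env.get_state();W=cams.read_camera("wrist");save(W,"w1");print(s["tcp_pos"],s["orientation"],W["mount"],W["fx"],W["cx"],W["cy"])
for t,z in (("wide_canister",0),("wide_canister_bail",.099),("wide_canister_grip",.132)):
    for d in spotter.landmark_of(t,"wrist"): print(t,d["uv"],d["conf"],atz(*ray(W,d["uv"],s),z))
E
```

```text
[ 0.4797 -0.0062  0.2313] [0.0001 0.0011 1.     0.    ] [[ 0.0003 -0.9515 -0.3076  0.0799]
 [ 1.      0.0003  0.0002  0.0008]
 [-0.0001 -0.3076  0.9515 -0.1439]
 [ 0.      0.      0.      1.    ]] 371.64829954431775 318.0861829868497 239.58285748500793
wide_canister [210.7, 206.5] 0.91 [ 0.484  -0.1194  0.    ]
wide_canister [312.3, 194.9] 0.83 [ 0.4729 -0.0112  0.    ]
wide_canister_bail [314.4, 219.4] 0.94 [ 0.4728 -0.0081  0.099 ]
wide_canister_grip [311.7, 234.2] 0.92 [ 0.4746 -0.0096  0.132 ]
wide_canister_grip [168.4, 247.6] 0.59 [ 0.4844 -0.115   0.132 ]
```

View pics/w1.png

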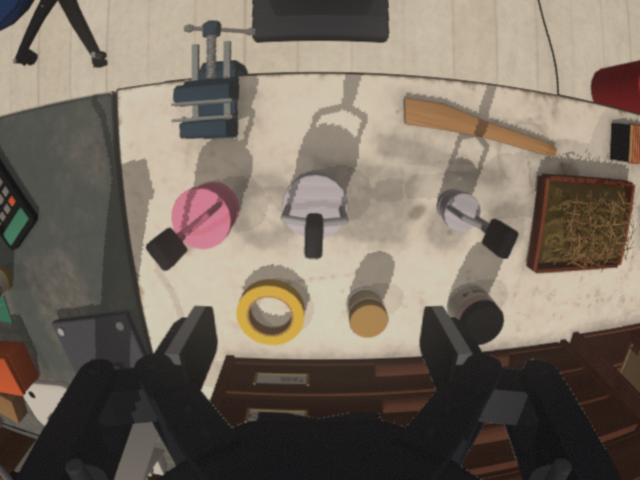

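The wide canister is centred in the wrist view at about (315,205), with its grip top near (314,234). The bail runs nearly horizontal in the image. Pink is to the left at (203,215), narrow to the right at (460,210). I'll enlarge it to confirm and to measure the yaw.

```bash
python3 - <<'E'
import cv2
a=cv2.imread("pics/w1.png")
cv2.imwrite("pics/v3.png",cv2.resize(a[165:265,265:365],None,fx=6,fy=6,interpolation=cv2.INTER_CUBIC))
E
```

```text
(no output)
```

View pics/v3.png

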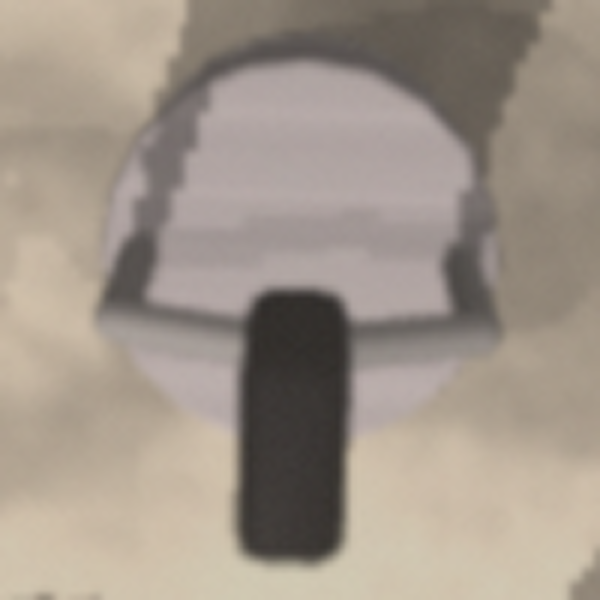

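```bash
python3 - <<'E'
from h import *
np.set_printoptions(precision=4,suppress=True)
s=env.get_state();W=cams.read_camera("wrist")
f=lambda a,z:atz(*ray(W,(265+a[0]/6-.4,165+a[1]/6-.4),s),z)
for n,a,b,z in (("shoulder",(107,318),(497,330),.09),("feet",(130,240),(470,255),.052)):
    p,q=f(a,z),f(b,z); d=q-p; print(n,(p+q)/2,"width",np.linalg.norm(d),"yaw",np.degrees(np.arctan2(-d[0],d[1])))
# body top face extremes z=.05: left(108,235) right(490,240) far(300,45)
p,q=f((108,235),.05),f((492,245),.05);print("body",(p+q)/2,np.linalg.norm(p-q))
print("griptop far edge",f((292,558),.149),f((240,540),.149),f((345,540),.149),"near bottom",f((297,292),.115))
E
```

```text
shoulder [ 0.4744 -0.0076  0.09  ] width 0.051702087058055436 yaw -1.835330463840015
feet [ 0.4726 -0.0082  0.052 ] width 0.050604965371871216 yaw -2.6197598910628352
body [ 0.4719 -0.0083  0.05  ] 0.0574515144210494
griptop far edge [ 0.4852 -0.0083  0.149 ] [ 0.4831 -0.0139  0.149 ] [ 0.4831 -0.0025  0.149 ] near bottom [ 0.4639 -0.008   0.115 ]
```

Call:
{"name": "jog_arm", "arguments": {
  "increments": [
    [[0.022, -0.007, 0.04, 0, 0, 0.011, 0], [0, 0, 0.08, 0, 0, 0, 0], [0, 0, 0.08, 0, 0, 0, 0], [0, 0, 0.08, 0, 0, 0, 0], [0, 0, 0.08, 0, 0, 0, 0], [0, 0, 0.06, 0, 0, 0, 0], [0, 0, 0.04, 0, 0, 0, 0], [0, 0, 0, 0, 0, 0, 0], [0, 0, 0, 0, 0, 0, 120], [0, 0, 0, 0, 0, 0, 180], [0, 0, 0, 0, 0, 0, 180], [0, 0, 0, 0, 0, 0, 200], [0, 0, 0, 0, 0, 0, 210], [0, 0, 0, 0, 0, 0, 255], [0, 0, 0, 0, 0, 0, 255], [0, 0, 0, 0, 0, 0, 255], [0, 0, 0, 0, 0, 0, 255]]
  ],
  "force": 60
}}

```text
clock: 4.95
tcp_pos: [0.4746, -0.0081, 0.1166]
orientation: [0.0, 0.017, 1.0, -0.0]
wrist_force: [0.4, -0.9, 3.7]
finger_gap: 0.0109
grip_force: 59.4
```

Call:
{"name": "jog_arm", "arguments": {
  "increments": [
    [[0, 0, -0.02, 0, 0, 0, 255], [0, 0, -0.05, 0, 0, 0, 255], [0, 0, -0.09, 0, 0, 0, 255], [0, 0, -0.1, 0, 0, 0, 255], [0, 0, -0.1, 0, 0, 0, 255], [0, 0, -0.1, 0, 0, 0, 255], [0, 0, -0.1, 0, 0, 0, 255], [0, 0, -0.1, 0, 0, 0, 255], [0, 0, -0.07, 0, 0, -0.033, 255], [0, 0, -0.04, 0, 0, -0.033, 255], [0, 0, 0, 0, 0, 0, 255], [0, 0, 0, 0, 0, 0, 255], [0, 0, 0, 0, 0, 0, 255], [0, 0, 0, 0, 0, 0, 255]]
  ]
}}

```text
clock: 6.35
tcp_pos: [0.4736, -0.0078, 0.3078]
orientation: [-0.001, -0.086, 0.996, 0.0]
wrist_force: [0.3, 0.2, -4.0]
finger_gap: 0.0108
grip_force: 58.6
```

Call:
{"name": "jog_arm", "arguments": {
  "increments": [
    [[0.015, -0.04, 0, 0, 0, 0, 255], [0.015, -0.08, 0, 0, 0, 0, 255], [0.015, -0.1, 0, 0, 0, 0, 255], [0.015, -0.1, 0, 0, 0, 0, 255], [0.015, -0.1, 0, 0, 0, 0, 255], [0.015, -0.1, 0, 0, 0, 0, 255], [0.015, -0.1, 0, 0, 0, 0, 255], [0.015, -0.1, 0, 0, 0, 0, 255], [0.015, -0.1, 0, 0, 0, 0, 255], [0.015, -0.1, 0, 0, 0, 0, 255], [0.015, -0.1, 0, 0, 0, 0, 255], [0.015, -0.1, 0, 0, 0, 0, 255], [0.015, -0.1, 0, 0, 0, 0, 255], [0, -0.07, 0, 0, 0, 0, 255], [0, -0.03, 0, 0, 0, 0, 255], [0, 0, 0, 0, 0, 0, 255], [0, 0, 0, 0, 0, 0, 255], [0, 0, 0, 0, 0, 0, 255], [0, 0, 0, 0, 0, 0, 255]]
  ]
}}

```text
clock: 8.25
tcp_pos: [0.4832, -0.3405, 0.3091]
orientation: [0.0, -0.087, 0.996, 0.0]
wrist_force: [0.6, -0.6, -3.7]
finger_gap: 0.011
grip_force: 58.9
```

```bash
python3 - <<'E'
from h import *
np.set_printoptions(precision=4,suppress=True)
s=env.get_state();W=cams.read_camera("wrist");print(s["tcp_pos"],s["orientation"],s["wrist_force"],s["finger_gap"],s["grip_force"],s["joint_pos"])
S=cams.read_camera("scene")
for n,c in (("scene",S),("wrist",W)):
  for t,z in (("hook_seat",.23),("wide_canister_bail",.292),("wide_canister",.193)):
    for d in spotter.landmark_of(t,n)[:2]: print(n,t,d["uv"],d["conf"],atz(*ray(c,d["uv"],s),z))
a=cv2.resize(S["pixels"][130:330,260:460],None,fx=2.9,fy=2.9,interpolation=2);b=cv2.resize(W["pixels"],None,fx=.0+1,fy=1)
cv2.imwrite("pics/v4.png",a[:,:,::-1]);save(W,"w2")
E
```

```text
[ 0.4832 -0.3405  0.3091] [ 0.0001 -0.0872  0.9962  0.    ] [ 0.5705 -0.5515 -3.7021] 0.01101924228483014 58.85161221027374 [-0.7497  0.3408  0.2734  1.5033  0.0002 -0.9242]
scene hook_seat [353.9, 232.1] 0.84 [ 0.5663 -0.3309  0.23  ]
scene wide_canister_bail [316.8, 212.9] 0.66 [ 0.4797 -0.3445  0.292 ]
scene wide_canister_bail [275.2, 254.0] 0.55 [ 0.3509 -0.4612  0.292 ]
scene wide_canister [315.2, 261.7] 0.92 [ 0.476 -0.344  0.193]
scene wide_canister [274.9, 293.5] 0.65 [ 0.3648 -0.416   0.193 ]
wrist wide_canister_bail [321.2, 294.8] 0.88 [ 0.483  -0.3379  0.292 ]
wrist wide_canister_bail [518.8, 242.0] 0.85 [ 0.4393 -0.2439  0.292 ]
wrist wide_canister [313.7, 233.3] 0.81 [ 0.4831 -0.3427  0.193 ]
wrist wide_canister [480.2, 224.3] 0.71 [ 0.4532 -0.2171  0.193 ]
```

View pics/v4.png

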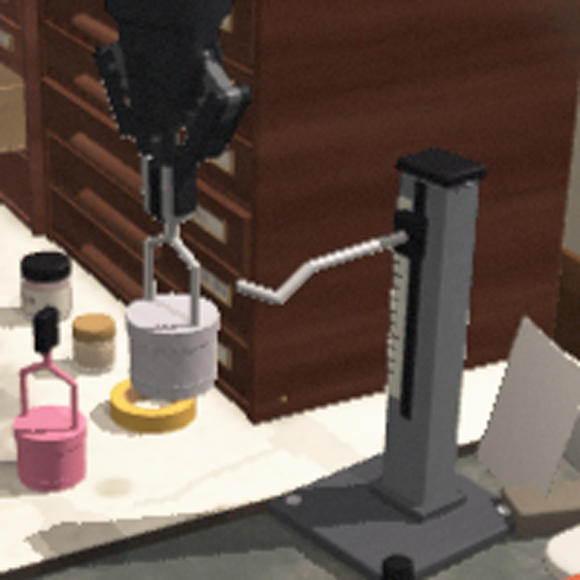

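View pics/w2.png

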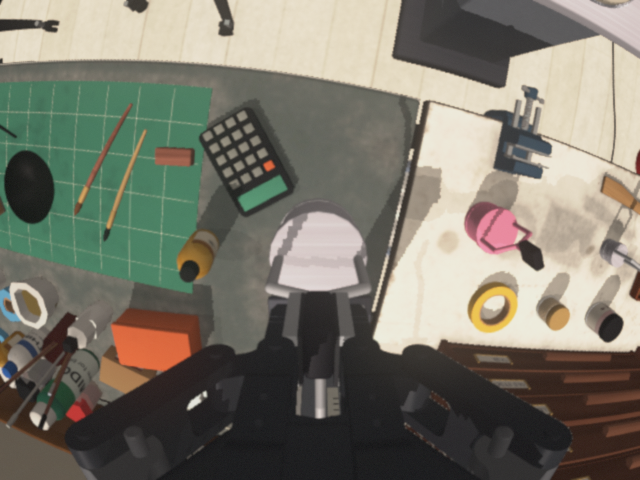

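The wide metal canister hangs upright in the gripper at scene (317,213). It sits in front of the hook, whose seat is at scene (353,233). The wrist force shows about 3.9 N, so roughly 0.4 kg and a 60 mm dip. Next I thread the bail over the tip.

Call:
{"name": "jog_arm", "arguments": {
  "increments": [
    [[0, 0, 0.04, 0, 0, 0, 255], [0, 0, 0.05, 0, 0, 0, 255], [0, 0, 0.03, 0, 0, 0, 255], [0, 0, 0, 0, 0, 0, 255], [-0.02, 0, 0, 0, 0, 0, 255], [-0.04, 0, 0, 0, 0, 0, 255], [-0.04, 0, 0, 0, 0, 0, 255], [-0.04, 0, 0, 0, 0, 0, 255], [-0.04, 0, 0, 0, 0, 0, 255], [-0.04, 0, 0, 0, 0, 0, 255], [-0.04, 0, 0, 0, 0, 0, 255], [-0.04, 0, 0, 0, 0, 0, 255], [-0.04, 0, 0, 0, 0, 0, 255], [-0.028, 0, 0, 0, 0, 0, 255], [0, 0, 0, 0, 0, 0, 255], [0, 0, 0, 0, 0, 0, 255], [0, 0, 0, 0, 0, 0, 255]]
  ]
}}

```text
clock: 10.35
tcp_pos: [0.5735, -0.3256, 0.2788]
orientation: [-0.0, -0.087, 0.996, 0.0]
wrist_force: [-0.1, 0.4, -3.4]
finger_gap: 0.0112
grip_force: 58.9
```

```bash
python3 - <<'E'
from h import *
np.set_printoptions(precision=4,suppress=True)
s=env.get_state();S=cams.read_camera("scene");T=cams.read_camera("top")
F=[env.get_state()["wrist_force"]]
print(s["tcp_pos"],s["orientation"],s["wrist_force"],s["finger_gap"])
for n in ("scene","top"):
  for t in ("hook_seat","wide_canister_bail","wide_canister_grip","wide_canister"):
    print(n,t,[(d["uv"],d["conf"]) for d in spotter.landmark_of(t,n)[:2]])
a=cv2.resize(S["pixels"][170:290,310:430],None,fx=5,fy=5,interpolation=2)
b=cv2.resize(T["pixels"][190:290,340:440],None,fx=5,fy=5,interpolation=2)
cv2.imwrite("pics/v5.png",np.hstack([a[:500,:400],b[:,100:]])[:,:,::-1])
E
```

```text
[ 0.5735 -0.3256  0.2788] [-0.0001 -0.0865  0.9962  0.    ] [-0.1466  0.369  -3.4408] 0.01123148049455596
scene hook_seat [([352.8, 232.2], 0.87)]
scene wide_canister_bail [([356.5, 218.6], 0.73), ([276.3, 252.4], 0.56)]
scene wide_canister_grip [([361.2, 199.9], 0.59)]
scene wide_canister [([278.1, 290.0], 0.92), ([353.4, 262.0], 0.76)]
top hook_seat [([403.0, 249.1], 0.69)]
top wide_canister_bail [([404.1, 248.5], 0.6), ([298.1, 294.7], 0.57)]
top wide_canister_grip [([293.3, 293.0], 0.73), ([403.4, 248.1], 0.53)]
top wide_canister [([392.0, 253.1], 0.56), ([297.7, 288.4], 0.56)]
```

View pics/v5.png

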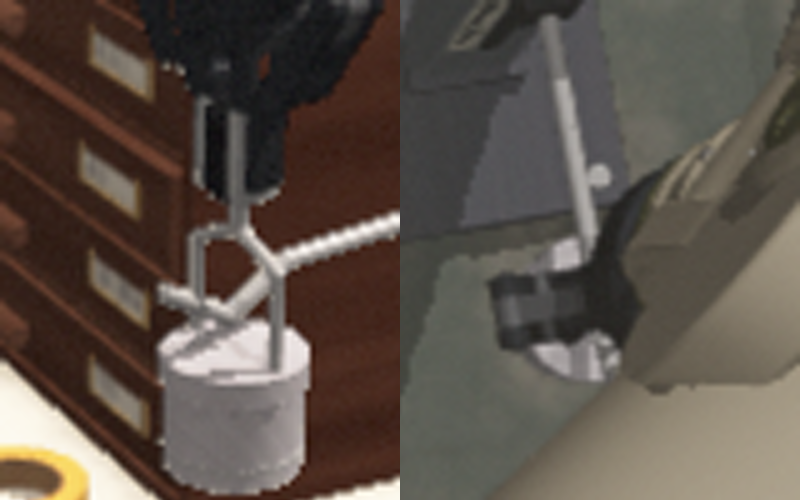

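Left (scene): the hook passes through the bail. The apex is at about (358,217), right above the V bottom at about (358,234). Right (top): the canister is centred on the hook's line. I'll check this by projecting the assumed points.

```bash
python3 - <<'E'
from h import *
S=cams.read_camera("scene")
Rm=rot(S["attitude"])
for z in (.2612,.23,.222):
    p=Rm.T@(np.array([.5735,-.3256,z])-S["xyz"]);print(z,S["fx"]*p[0]/p[2]+S["cx"],S["fy"]*p[1]/p[2]+S["cy"])
p=Rm.T@(np.array([.5834,-.3239,.23])-S["xyz"]);print("10mm back",S["fx"]*p[0]/p[2]+S["cx"],S["fy"]*p[1]/p[2]+S["cy"])
E
```

```text
0.2612 356.16575223000973 215.66710289164845
0.23 355.7537649564993 230.37805817169357
0.222 355.6497844045553 234.09092346631394
10mm back 359.7007159582666 229.10052400874997
```

Both the apex and the V bottom show the same 2 px offset from the projection, so they line up. Now I lower at about 30 mm/s.

Call:
{"name": "jog_arm", "arguments": {
  "increments": [
    [[0, 0, 0.012, 0, 0, 0, 255], [0, 0, 0.012, 0, 0, 0, 255], [0, 0, 0.012, 0, 0, 0, 255], [0, 0, 0.012, 0, 0, 0, 255], [0, 0, 0.012, 0, 0, 0, 255], [0, 0, 0.012, 0, 0, 0, 255], [0, 0, 0.012, 0, 0, 0, 255], [0, 0, 0.012, 0, 0, 0, 255], [0, 0, 0.012, 0, 0, 0, 255], [0, 0, 0.008, 0, 0, 0, 255], [0, 0, 0.008, 0, 0, 0, 255], [0, 0, 0.008, 0, 0, 0, 255], [0, 0, 0.01, 0, 0, 0, 255], [0, 0, 0.01, 0, 0, 0, 255], [0, 0, 0.01, 0, 0, 0, 255], [0, 0, 0.01, 0, 0, 0, 255], [0, 0, 0.01, 0, 0, 0, 255], [0, 0, 0.005, 0, 0, 0, 255], [0, 0, 0, 0, 0, 0, 255], [0, 0, 0, 0, 0, 0, 255]]
  ]
}}

```text
clock: 12.9
tcp_pos: [0.5738, -0.3255, 0.2321]
orientation: [0.0, -0.087, 0.996, 0.0]
wrist_force: [-0.2, 0.9, -2.7]
finger_gap: 0.0112
grip_force: 59.0
```

```bash
python3 - <<'E'
from h import *
np.set_printoptions(precision=4,suppress=True)
F=[]
for i in range(5):
    s=env.get_state();F.append(s["wrist_force"]);cams.read_camera("scene")
print(s["clock"],s["tcp_pos"],np.array(F),np.mean(F,0),s["ft_torque"])
E
```

```text
13.1 [ 0.5738 -0.3255  0.2321] [[-0.2178  0.8541 -2.7363]
 [-0.4893 -0.0963 -3.2333]
 [ 0.7251  0.2325 -3.2603]
 [ 0.327   0.0255 -2.9649]
 [ 0.2463 -0.0456 -3.6763]] [ 0.1182  0.194  -3.1742] [ 0.0337  0.0888 -0.0252]
```

Call:
{"name": "jog_arm", "arguments": {
  "increments": [
    [[0, 0, 0.006, 0, 0, 0, 255], [0, 0, 0.01, 0, 0, 0, 255], [0, 0, 0.01, 0, 0, 0, 255], [0, 0, 0.01, 0, 0, 0, 255], [0, 0, 0.01, 0, 0, 0, 255], [0, 0, 0.01, 0, 0, 0, 255], [0, 0, 0.01, 0, 0, 0, 255], [0, 0, 0.01, 0, 0, 0, 255], [0, 0, 0.01, 0, 0, 0, 255], [0, 0, 0.01, 0, 0, 0, 255], [0, 0, 0.01, 0, 0, 0, 255], [0, 0, 0.01, 0, 0, 0, 255], [0, 0, 0.01, 0, 0, 0, 255], [0, 0, 0.01, 0, 0, 0, 255], [0, 0, 0.01, 0, 0, 0, 255], [0, 0, 0.01, 0, 0, 0, 255], [0, 0, 0.006, 0, 0, 0, 255], [0, 0, 0, 0, 0, 0, 255], [0, 0, 0, 0, 0, 0, 255]]
  ]
}}

```text
clock: 15.05
tcp_pos: [0.5738, -0.3255, 0.1916]
orientation: [0.0, -0.087, 0.996, 0.0]
wrist_force: [-0.5, -0.3, 0.0]
finger_gap: 0.0114
grip_force: 59.4
```

```bash
python3 - <<'E'
from h import *
np.set_printoptions(precision=4,suppress=True)
F=[]
for i in range(16):
    s=env.get_state();F.append(s["wrist_force"]);S=cams.read_camera("scene")
save(S,"s3")
print(s["clock"],s["tcp_pos"],np.mean(F,0),np.std(F,0),s["ft_torque"],spotter.landmark_of("hook_seat","scene")[:1])
E
```

```text
15.8 [ 0.5738 -0.3255  0.1915] [-0.8219  0.2788 -0.304 ] [0.5    0.5444 0.5215] [ 0.1318  0.2006 -0.0129] [{'uv': [353.7, 259.6], 'conf': 0.97}]
```

Call:
{"name": "jog_arm", "arguments": {
  "increments": [
    [[0.004, 0, 0.004, 0, 0, 0, 255], [0.004, 0, 0.004, 0, 0, 0, 255], [0, 0, 0.004, 0, 0, 0, 255], [0, 0, 0.002, 0, 0, 0, 255], [0, 0, 0, 0, 0, 0, 255], [0, 0, 0, 0, 0, 0, 255], [0, 0, 0, 0, 0, 0, 255]]
  ]
}}

```text
clock: 16.6
tcp_pos: [0.5717, -0.3257, 0.1879]
orientation: [-0.0, -0.087, 0.996, 0.0]
wrist_force: [-1.7, 1.6, -0.2]
finger_gap: 0.0115
grip_force: 59.5
```

```bash
python3 - <<'E'
from h import *
np.set_printoptions(precision=4,suppress=True)
F=[]
for i in range(30):
    s=env.get_state();F.append(s["wrist_force"]);S=cams.read_camera("scene")
print(s["clock"],s["tcp_pos"],np.mean(F,0),np.std(F,0),s["ft_torque"],spotter.landmark_of("hook_seat","scene")[:1])
a=cv2.resize(S["pixels"][200:320,310:430],None,fx=5,fy=5,interpolation=2)
cv2.imwrite("pics/v6.png",a[:,:,::-1])
E
```

```text
18.05 [ 0.5718 -0.3257  0.188 ] [-2.3333  2.7138 -0.1829] [0.7609 0.6673 0.4439] [0.8236 0.6285 0.054 ] [{'uv': [350.2, 260.0], 'conf': 0.68}]
```

View pics/v6.png

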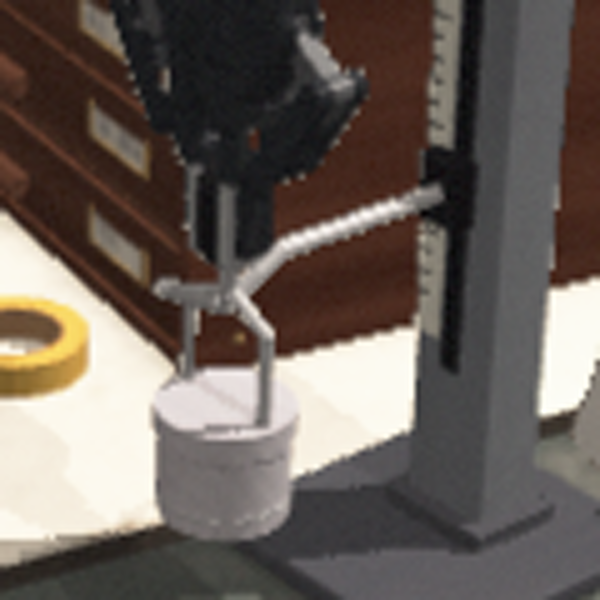

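The bail sits on the hook at crop (228,297), with the seat at about scene (355,259). The lateral force grew when I shifted, which I didn't expect, so I'm checking its time course and the top and wrist views.

```bash
python3 - <<'E'
from h import *
np.set_printoptions(precision=2,suppress=True)
F=[]
for i in range(8):
    s=env.get_state();F.append(np.r_[s["clock"],s["wrist_force"],s["ft_torque"]]);T=cams.read_camera("top" if i==6 else "wrist")
    if i==6: A=T
print(np.array(F));print(s["tcp_pos"])
a=cv2.resize(A["pixels"][190:310,330:450],(480,480),interpolation=2)
b=cv2.resize(T["pixels"][180:440,190:450],(320,320),interpolation=2)
im=np.zeros((480,800,3),np.uint8);im[:,:480]=a;im[:320,480:]=b
cv2.imwrite("pics/v7.png",im[:,:,::-1])
E
```

```text
[[18.15 -2.92  3.   -1.1   0.77  0.66  0.07]
 [18.2  -2.19  3.26  0.16  0.76  0.71  0.01]
 [18.25 -3.51  3.14 -0.76  0.8   0.71 -0.02]
 [18.3  -3.05  4.08 -0.57  0.84  0.66 -0.03]
 [18.35 -2.58  4.5  -0.48  0.82  0.72  0.03]
 [18.4  -3.37  2.45 -0.71  0.8   0.71  0.06]
 [18.45 -2.97  4.64 -0.89  0.84  0.7   0.01]
 [18.5  -3.24  3.95 -1.09  0.81  0.7   0.05]]
[ 0.57 -0.33  0.19]
```

View pics/v7.png

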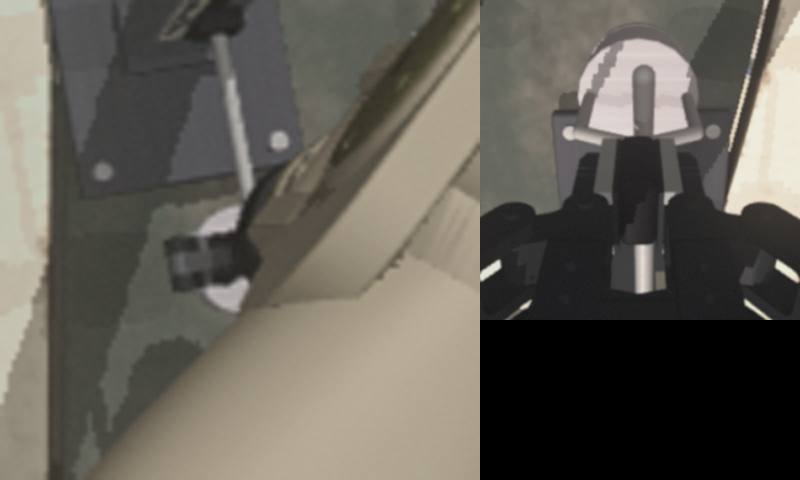

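Call:
{"name": "jog_arm", "arguments": {
  "increments": [
    [[-0.004, 0, 0, 0, 0, 0, 255], [-0.004, 0, 0, 0, 0, 0, 255], [0, 0, 0, 0, 0, 0, 255], [0, 0, 0, 0, 0, 0, 255]]
  ]
}}

```text
clock: 18.95
tcp_pos: [0.5725, -0.3258, 0.1876]
orientation: [-0.001, -0.086, 0.996, 0.0]
wrist_force: [-6.2, 2.3, -0.3]
finger_gap: 0.0111
grip_force: 59.5
```

```bash
python3 - <<'E'
from h import *
np.set_printoptions(precision=4,suppress=True)
F=[]
for i in range(8):
    s=env.get_state();F.append(np.r_[s["clock"],s["wrist_force"],s["ft_torque"]]);T=cams.read_camera("scene")
F=np.array(F);print(F[:4].mean(0),F[4:].mean(0));print(s["tcp_pos"],s["finger_gap"],s["grip_force"],s["qvel"],s["joint_pos"],s["tau"])
E
```

```text
[19.025  -6.3447  2.2748 -0.5188  0.5965  1.4819  0.0194] [19.225  -6.1635  2.7201 -0.122   0.5811  1.4898  0.0581]
[ 0.5725 -0.3257  0.1877] 0.011121899470438207 59.51066493988037 [ 0.0011 -0.0002  0.0021 -0.0003 -0.0002 -0.0167] [-0.6382  0.4945  0.2109  1.2892 -0.0018 -0.8112] [  0.681  -58.3418  33.307   -3.0049   0.5816   0.029 ]
```

Call:
{"name": "jog_arm", "arguments": {
  "increments": [
    [[0.004, 0.002, 0, 0, 0, 0, 255], [0.004, 0.002, 0, 0, 0, 0, 255], [0.004, 0, 0, 0, 0, 0, 255], [0, 0, 0, 0, 0, 0, 255], [0, 0, 0, 0, 0, 0, 255]]
  ]
}}

```text
clock: 19.85
tcp_pos: [0.5716, -0.3256, 0.1885]
orientation: [0.001, -0.087, 0.996, -0.001]
wrist_force: [0.3, 0.5, -0.0]
finger_gap: 0.0108
grip_force: 59.5
```

```bash
cat > rd.py <<'E'
from h import *
np.set_printoptions(precision=3,suppress=True)
F=[];t=np.radians(9.9);u=np.array([np.cos(t),np.sin(t)]);v=np.array([-u[1],u[0]])
for i in range(12):
    s=env.get_state();F.append(np.r_[s["clock"],s["wrist_force"][:2]@u,s["wrist_force"][:2]@v,s["wrist_force"][2],s["ft_torque"]]);T=cams.read_camera("scene")
F=np.array(F)
for k in range(0,12,4):print("t,Fu,Fv,Fz,T",F[k:k+4].mean(0))
print(s["tcp_pos"],"u,v",s["tcp_pos"][:2]@u,s["tcp_pos"][:2]@v,s["finger_gap"],s["orientation"])
for n in ("hook_seat","wide_canister"):print(spotter.landmark_of(n,"scene")[:2])
E
python3 rd.py
```

```text
t,Fu,Fv,Fz,T [19.925  1.026  0.179 -0.293  0.075 -0.268 -0.023]
t,Fu,Fv,Fz,T [20.125  2.313  0.116 -0.02   0.085 -0.492 -0.003]
t,Fu,Fv,Fz,T [20.325  3.056  0.367 -0.352  0.049 -0.595  0.002]
[ 0.571 -0.325  0.188] u,v 0.5066873550045726 -0.4184469697327547 0.011013929568870815 [ 0.    -0.087  0.996 -0.   ]
[{'uv': [351.9, 260.8], 'conf': 0.55}]
[{'uv': [354.7, 299.8], 'conf': 0.81}, {'uv': [280.0, 292.4], 'conf': 0.55}]
```

Call:
{"name": "jog_arm", "arguments": {
  "increments": [
    [[-0.003, 0, 0.004, 0, 0, 0, 255], [0, 0, 0.004, 0, 0, 0, 255], [0, 0, 0, 0, 0, 0, 255], [0, 0, 0, 0, 0, 0, 255], [0, 0, 0, 0, 0, 0, 255], [0, 0, 0, 0, 0, 0, 255]]
  ]
}}

```text
clock: 21.15
tcp_pos: [0.5712, -0.3249, 0.186]
orientation: [-0.0, -0.087, 0.996, 0.0]
wrist_force: [0.2, -0.3, -1.0]
finger_gap: 0.0112
grip_force: 59.5
```

```bash
python3 rd.py
```

```text
t,Fu,Fv,Fz,T [21.225  0.475 -0.058 -0.313 -0.005 -0.11  -0.012]
t,Fu,Fv,Fz,T [21.425 -0.059 -0.256 -0.124 -0.014  0.008 -0.023]
t,Fu,Fv,Fz,T [21.625 -0.568  0.007 -0.21  -0.041  0.015 -0.006]
[ 0.571 -0.325  0.186] u,v 0.5068992477303857 -0.41823849692739046 0.011150038164112393 [-0.    -0.087  0.996  0.   ]
[{'uv': [354.5, 259.5], 'conf': 0.96}]
[{'uv': [350.1, 298.7], 'conf': 0.81}, {'uv': [278.1, 292.0], 'conf': 0.69}]
```

Call:
{"name": "jog_arm", "arguments": {
  "increments": [
    [[0, 0, 0.004, 0, 0, 0, 255], [0, 0, 0, 0, 0, 0, 255], [0, 0, 0, 0, 0, 0, 255], [0, 0, 0, 0, 0, 0, 255]]
  ],
  "force": 20
}}

```text
clock: 22.25
tcp_pos: [0.5713, -0.3248, 0.185]
orientation: [-0.0, -0.087, 0.996, 0.0]
wrist_force: [-0.8, -0.1, -0.0]
finger_gap: 0.0113
grip_force: 59.5
```

```bash
python3 rd.py
```

```text
t,Fu,Fv,Fz,T [22.325 -0.93  -0.263  0.336  0.047  0.169 -0.031]
t,Fu,Fv,Fz,T [22.525 -1.215  0.288  0.323  0.036  0.258  0.012]
t,Fu,Fv,Fz,T [22.725 -1.071  0.22  -0.351  0.045  0.295 -0.004]
[ 0.571 -0.325  0.185] u,v 0.5069873656688396 -0.4182334637054184 0.01097252009074126 [-0.    -0.087  0.996  0.   ]
[{'uv': [351.6, 261.0], 'conf': 0.63}]
[{'uv': [350.6, 303.5], 'conf': 0.79}, {'uv': [276.5, 291.7], 'conf': 0.68}]
```

Call:
{"name": "jog_arm", "arguments": {
  "increments": [
    [[0.001, 0, 0, 0, 0, 0, 255], [0, 0, 0, 0, 0, 0, 255], [0, 0, 0, 0, 0, 0, 255], [0, 0, 0, 0, 0, 0, 205], [0, 0, 0, 0, 0, 0, 190], [0, 0, 0, 0, 0, 0, 175], [0, 0, 0, 0, 0, 0, 150], [0, 0, 0, 0, 0, 0, 120], [0, 0, 0, 0, 0, 0, 90], [0, 0, 0, 0, 0, 0, 90], [0, 0, 0, 0, 0, 0, 90]]
  ],
  "force": 20
}}

```text
clock: 24.05
tcp_pos: [0.5712, -0.325, 0.185]
orientation: [0.0, -0.087, 0.996, 0.0]
wrist_force: [-0.3, 0.3, -1.3]
finger_gap: 0.0553
grip_force: 0.0
```

```bash
python3 rd.py; python3 - <<'E'
from h import *
W=cams.read_camera("wrist");S=cams.read_camera("scene")
a=cv2.resize(S["pixels"][200:320,310:430],(400,400),interpolation=2)
b=cv2.resize(W["pixels"][140:440,170:470],(400,400),interpolation=2)
cv2.imwrite("pics/v8.png",np.hstack([a,b])[:,:,::-1])
E
```

```text
t,Fu,Fv,Fz,T [24.125  0.203 -0.189 -0.105  0.016  0.001 -0.005]
t,Fu,Fv,Fz,T [24.325  0.225  0.191  0.022 -0.035 -0.004  0.016]
t,Fu,Fv,Fz,T [24.525 -0.041  0.146  0.135 -0.009  0.005  0.001]
[ 0.571 -0.325  0.185] u,v 0.5067931971829953 -0.4182791415447561 0.05522409684432777 [ 0.    -0.087  0.996  0.   ]
[{'uv': [352.2, 262.1], 'conf': 0.75}]
[{'uv': [279.0, 291.2], 'conf': 0.79}, {'uv': [349.2, 304.5], 'conf': 0.68}]
```

View pics/v8.png

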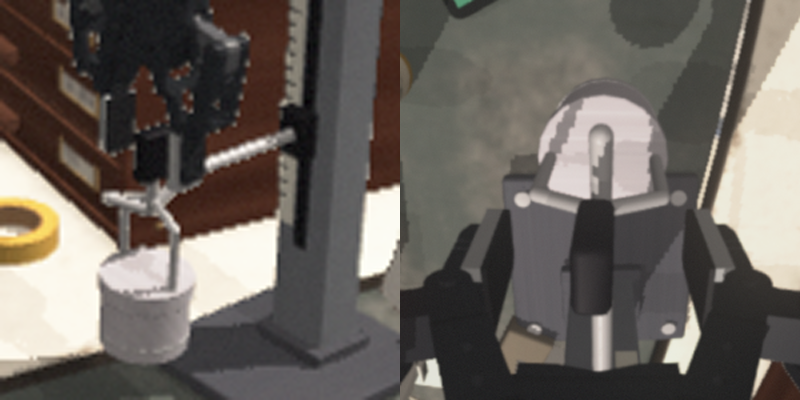

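The canister hangs on the hook (bail at left crop (150,200)), and the grip sits free between the open fingers. I retreat straight up and let it settle.

Call:
{"name": "jog_arm", "arguments": {
  "increments": [
    [[0, 0, -0.01, 0, 0, 0, 90], [0, 0, -0.03, 0, 0, 0, 90], [0, 0, -0.05, 0, 0, 0, 90], [0, 0, -0.05, 0, 0, 0, 90], [0, 0, -0.05, 0, 0, 0, 90], [0, 0, -0.05, 0, 0, 0, 90], [0, 0, -0.06, 0, 0, 0, 90], [0, 0, -0.08, 0, 0, 0, 90], [0, 0, -0.08, 0, 0, 0, 90], [0, 0, -0.08, 0, 0, 0, 90], [0, 0, -0.06, 0, 0, 0, 90], [0, 0, 0, 0, 0, 0, 90], [0, 0, 0, 0, 0, 0, 90], [0, 0, 0, 0, 0, 0, 90], [0, 0, 0, 0, 0, 0, 90], [0, 0, 0, 0, 0, 0, 90], [0, 0, 0, 0, 0, 0, 90], [0, 0, 0, 0, 0, 0, 90], [0, 0, 0, 0, 0, 0, 90], [0, 0, 0, 0, 0, 0, 90]]
  ]
}}

```text
clock: 26.85
tcp_pos: [0.5712, -0.3249, 0.335]
orientation: [0.0, -0.087, 0.996, 0.0]
wrist_force: [0.3, 0.1, -0.5]
finger_gap: 0.0554
grip_force: 0.0
```

Call:
{"name": "jog_arm", "arguments": {
  "increments": [
    [[0, 0, 0, 0, 0, 0, 90], [0, 0, 0, 0, 0, 0, 90], [0, 0, 0, 0, 0, 0, 90], [0, 0, 0, 0, 0, 0, 90], [0, 0, 0, 0, 0, 0, 90], [0, 0, 0, 0, 0, 0, 90], [0, 0, 0, 0, 0, 0, 90], [0, 0, 0, 0, 0, 0, 90], [0, 0, 0, 0, 0, 0, 90], [0, 0, 0, 0, 0, 0, 90], [0, 0, 0, 0, 0, 0, 90], [0, 0, 0, 0, 0, 0, 90], [0, 0, 0, 0, 0, 0, 90], [0, 0, 0, 0, 0, 0, 90], [0, 0, 0, 0, 0, 0, 90], [0, 0, 0, 0, 0, 0, 90], [0, 0, 0, 0, 0, 0, 90], [0, 0, 0, 0, 0, 0, 90], [0, 0, 0, 0, 0, 0, 90], [0, 0, 0, 0, 0, 0, 90]]
  ]
}}

```text
clock: 28.85
tcp_pos: [0.5712, -0.3249, 0.335]
orientation: [0.0, -0.087, 0.996, 0.0]
wrist_force: [-0.1, 0.1, -0.4]
finger_gap: 0.0551
grip_force: 0.0
```

```bash
python3 - <<'E'
from h import *
P=[]
for i in range(10):
    S=cams.read_camera("scene");P.append(S["pixels"][200:330,310:400].astype(int))
print("motion",[int((abs(p-P[0]).max(2)>40).sum()) for p in P], env.get_state()["clock"], env.get_state()["tcp_pos"])
a=cv2.resize(S["pixels"][180:330,250:450],(800,600),interpolation=2)
cv2.imwrite("pics/v9.png",a[:,:,::-1])
E
```

```text
motion [0, 0, 0, 0, 0, 0, 0, 0, 0, 0] 29.35 [ 0.57115191 -0.32494731  0.33499756]
```

View pics/v9.png

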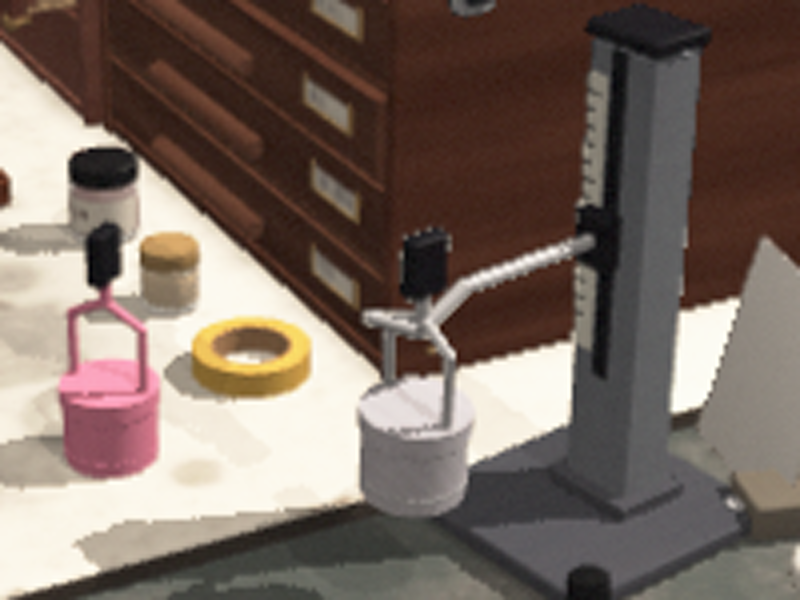

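The canister hangs still and free at crop (415,450), with its bail in the hook's V at (425,325). Nothing moved between ten frames, and the gripper is well clear. Handing in.

```bash
python3 -c "
from workcell import ticket
print(ticket.hand_in())"
```

```text
the job is handed in; nothing more can be done
None
```

The wide aluminium canister hangs still and free on the scale's hook, dipped about 63 mm (roughly 0.42 kg); the gripper is clear and the job was handed in at about 29 s, with no verdict returned.

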